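# Pack the cooled cups in reverse order

## Task

The four small cups on the metal tray's cork pads have cooled: move them into the four pockets of the low cardboard packing rack in reverse order, so that the cup nearest the robot goes into the pocket farthest from it, the second nearest into the second farthest, and so on. They are ceramic, so keep them upright and set each one down gently rather than dropping it. Leave one cup standing flat in each pocket.

Things in the scene. Friction and masses are not known exactly. Their poses are not given: they have to be found in the camera images.
- cup_straight: Loose open white ceramic cup with a green-glazed inside, no handle: short straight-sided cup, 52 mm outer diameter (48 at the foot), 64 mm high; wall 4 mm, about 0.1 to 0.2 kg. Origin at the centre of its underside, z up through the mouth. It stands upright on a cork pad of the tray at the start.
- cup_cone: Loose open white ceramic cup with a green-glazed inside, no handle: cone-shaped cup, 40 mm outer diameter at the foot widening evenly to 60 mm at the rim, 74 mm high; wall 4 mm, about 0.1 to 0.2 kg. Origin at the centre of its underside, z up through the mouth. It stands upright on a cork pad of the tray at the start.
- cup_goblet: Loose open white ceramic cup with a green-glazed inside, no handle: egg-cup shaped goblet: 46 mm foot, 22 mm stem, bowl of 50 to 52 mm outer diameter from 42 mm up to the rim, 70 mm high in all; wall 4 mm, about 0.1 to 0.2 kg. Origin at the centre of its underside, z up through the mouth. It stands upright on a cork pad of the tray at the start.
- cup_tall: Loose open white ceramic cup with a green-glazed inside, no handle: tall slim straight-sided cup, 44 mm outer diameter (40 at the foot), 88 mm high; wall 4 mm, about 0.1 to 0.2 kg. Origin at the centre of its underside, z up through the mouth. It stands upright on a cork pad of the tray at the start.
- pad_straight: Fixed round cork pad, 60 mm diameter, 4 mm thick, on the tray floor; the straight cup stands on it at the start, within 6 mm of its centre, so it still marks that cup's old place in the row. The four pads look alike. Origin at the centre of its underside.
- pad_cone: Fixed round cork pad, 60 mm diameter, 4 mm thick, on the tray floor; the cone cup stands on it at the start, within 6 mm of its centre, so it still marks that cup's old place in the row. The four pads look alike. Origin at the centre of its underside.
- pad_goblet: Fixed round cork pad, 60 mm diameter, 4 mm thick, on the tray floor; the goblet cup stands on it at the start, within 6 mm of its centre, so it still marks that cup's old place in the row. The four pads look alike. Origin at the centre of its underside.
- pad_tall: Fixed round cork pad, 60 mm diameter, 4 mm thick, on the tray floor; the tall cup stands on it at the start, within 6 mm of its centre, so it still marks that cup's old place in the row. The four pads look alike. Origin at the centre of its underside.
- tray: Fixed shallow aluminium cooling tray, 316 mm long (its x) by 92 mm wide (its y), floor 3 mm thick, lip 10 mm high all round. Four pads in a row along its x at -108, -36, 36 and 108 mm from its origin. Origin at the centre of its underside; its +x end points away from the robot (within 0.35 rad of world x). It may lie to the left or the right of the robot.
- rack: Fixed low cardboard packing rack, 292 mm (its x) by 76 mm (its y), across from the tray (mug 100 mm high between). Four pockets along its x, centred -108, -36, 36, 108 mm from its origin, 68 by 68 mm inside; floor 4 mm, tops of the 4 mm walls 14 mm above the underside. Origin at the centre of its underside; +x end points away from the robot (within 0.35 rad of world x).
Mind the look-alikes: they are no part of the job. Leave any blue or red look-alike of the cup_goblet alone.

How it is judged:
At the end, for the whole second after the job is handed in: Each cup stands upright (0.1 rad) and at rest on its pocket's floor (foot within 4 mm of it, centre within 15 mm of the pocket's centre along each rack axis), in reverse: the cup from pad 1, 2, 3, 4 (counted from the robot) is in pocket 4, 3, 2, 1 (((x of pad_straight in the frame of tray between -0.138 and -0.078 m and x of cup_straight in the frame of rack between 0.093 and 0.123 m) or (x of pad_straight in the frame of tray between -0.066 and -0.006 m and x of cup_straight in the frame of rack between 0.021 and 0.051 m) or (x of pad_straight in the frame of tray between 0.006 and 0.066 m and x of cup_straight in the frame of rack between -0.051 and -0.021 m) or (x of pad_straight in the frame of tray between 0.078 and 0.138 m and x of cup_straight in the frame of rack between -0.123 and -0.093 m)) and y of cup_straight in the frame of rack between -0.015 and 0.015 m and z of cup_straight in the frame of rack between 0 and 0.008 m and angle between each of cup_straight, cup_cone, cup_goblet, cup_tall's own z axis and vertical below 0.1 rad and linear speed of each of cup_straight, cup_cone, cup_goblet, cup_tall below 0.02 m/s and angular speed of each of cup_straight, cup_cone, cup_goblet, cup_tall below 0.2 rad/s and ((x of pad_cone in the frame of tray between -0.138 and -0.078 m and x of cup_cone in the frame of rack between 0.093 and 0.123 m) or (x of pad_cone in the frame of tray between -0.066 and -0.006 m and x of cup_cone in the frame of rack between 0.021 and 0.051 m) or (x of pad_cone in the frame of tray between 0.006 and 0.066 m and x of cup_cone in the frame of rack between -0.051 and -0.021 m) or (x of pad_cone in the frame of tray between 0.078 and 0.138 m and x of cup_cone in the frame of rack between -0.123 and -0.093 m)) and y of cup_cone in the frame of rack between -0.015 and 0.015 m and z of cup_cone in the frame of rack between 0 and 0.008 m and ((x of pad_goblet in the frame of tray between -0.138 and -0.078 m and x of cup_goblet in the frame of rack between 0.093 and 0.123 m) or (x of pad_goblet in the frame of tray between -0.066 and -0.006 m and x of cup_goblet in the frame of rack between 0.021 and 0.051 m) or (x of pad_goblet in the frame of tray between 0.006 and 0.066 m and x of cup_goblet in the frame of rack between -0.051 and -0.021 m) or (x of pad_goblet in the frame of tray between 0.078 and 0.138 m and x of cup_goblet in the frame of rack between -0.123 and -0.093 m)) and y of cup_goblet in the frame of rack between -0.015 and 0.015 m and z of cup_goblet in the frame of rack between 0 and 0.008 m and ((x of pad_tall in the frame of tray between -0.138 and -0.078 m and x of cup_tall in the frame of rack between 0.093 and 0.123 m) or (x of pad_tall in the frame of tray between -0.066 and -0.006 m and x of cup_tall in the frame of rack between 0.021 and 0.051 m) or (x of pad_tall in the frame of tray between 0.006 and 0.066 m and x of cup_tall in the frame of rack between -0.051 and -0.021 m) or (x of pad_tall in the frame of tray between 0.078 and 0.138 m and x of cup_tall in the frame of rack between -0.123 and -0.093 m)) and y of cup_tall in the frame of rack between -0.015 and 0.015 m and z of cup_tall in the frame of rack between 0 and 0.008 m); the robot touches nothing.
It fails at once if a cup is tipped by more than 0.6 rad (angle between any of cup_straight, cup_cone, cup_goblet, cup_tall's own z axis and vertical above 0.6 rad).
It fails at once if a cup is dropped: it falls free of the fingers faster than 0.7 m/s (a drop of more than about 25 mm) ((contact force between cup_straight and the fingers below 0.01 N and linear speed of cup_straight above 0.7 m/s) or (contact force between cup_cone and the fingers below 0.01 N and linear speed of cup_cone above 0.7 m/s) or (contact force between cup_goblet and the fingers below 0.01 N and linear speed of cup_goblet above 0.7 m/s) or (contact force between cup_tall and the fingers below 0.01 N and linear speed of cup_tall above 0.7 m/s)).
It also fails if it takes over 125 s, if anything falls off the work surface, if the arm or the gripper's body presses on something with over 40 N, if the wrist force passes 120 N, or if a joint passes its speed limit or range.

## Robot

A 6-joint arm with a two-finger parallel gripper is mounted at the origin on the work surface. World frame = base frame: x ahead of the robot, y to its left, z up, the work surface at z = 0. Lengths are in m, angles in rad, forces in N, time in s.
With the tool pointing down it reaches from about 0.375 to 0.975 m from the base axis. Payload 3.8 kg.
Tool frame: the origin (TCP) lies midway between the tips of the shut fingers; the grasp point (between the pads) lies 19 mm behind it; z points along the fingers, y is the line along which they close (so a half turn about z gives the same grasp; the last joint's range is limited). The gripper opens to 85 mm and grips with 20 to 120 N. Pads are 22 mm wide; open, the fingers measure 114 mm over their backs; the gripper's body (76 mm by 85 mm) begins 54 mm behind the grasp point. The pads swing forward as they close: fully open they stand 13 mm farther back than shut.
Start: joints at [-1.329, 0.264, 1.604, -0, 1.274, -0.037], TCP at [0.186, -0.649, 0.231] pointing down, gripper open.
Joint ranges: [-2.63, 2.63], [-0.94, 2.18], [0.31, 2.57], [-1.31, 4.45], [0, 2.66], [-2.55, 2.55]. Speed limits (rad/s): [2.57, 2.57, 3.14, 3.14, 3.14, 3.14].

## Interface

Orientations are given as a rotation vector (axis times angle).
In Python, from workcell import bot gives the robot as it stands.
- The arm moves only by the tool step_arm, never from a script. Its argument "motion" is a list of rows, each a list of 5 numbers: the finger opening in cm, from 0 to 8.54, then the shift along the tool's x, y, z in cm, then the turn about the tool's z in degrees. In form: [[claw, dx, dy, dz, twist], ...]. A call has 1 to 20 rows; each row is the pose to reach, as a shift and turn from the pose commanded when the call began, along the tool's axes at that moment; what a row does not reach only later rows make up. A row lasts 1/10 s, in which the tool goes at most 50 mm and 8.59 degrees, less where a joint would pass 70% of its speed; a pose out of reach is approached as far as the arm can. A call with a gripper value outside its range is refused whole. The fingers move at their own pace and stop on an object; "force" is the grip in N (left out, the last holds). Time passes only in rows, so rows that repeat a pose let the fingers close. It gives the time, the measured TCP pose, the force, the opening and the grip force at its end, in the units of the state.
- bot.read_state(): the state, without advancing time (a new reading comes with each control period).
- bot.read_camera(name): name is "side" or "top"; returns (picture, depth): 400x640x3 uint8, red, green, blue; 400x640 float32, m along the optical axis (not along the pixel's ray), 0 where there is no reading.
- bot.calibration(name): a dict with "mtx" (3x3 intrinsics, pixels), "origin" and "orientation" of the camera in the world. Camera axes: x right, y up, looking along -z (the intrinsics and any distortion apply to the point x, -y, -z); pixel columns grow to the right and rows downward; lengths in m; the calibration is good to about 2 mm. A picture is of the moment at which its call begins. calibration takes no time and is no camera call.
- bot.finish_job(): hands the job in; it is judged then, once.
The state is a dict: "time": time; "q": joint angles; "joint_vel": joint speeds; "joint_torque": joint torques, N m; "tool_pos": TCP position; "tcp_rot": TCP orientation; "wrist_force": force on the tool from outside, world axes, zero at the start; "torque": the same for the moment, N m; "width": opening from 0.0 (shut) to 1.0 (fully open); "grip_force": force on a finger pad.
Only numpy, scipy, OpenCV 4.12 (cv2) and the standard library are available. Lean on these libraries where they do the work, as an engineer would, in place of code of your own. Each camera call takes 0.05 s, during which the arm holds its last target. There are 200 camera calls.

## Working session

There is one attempt and no reset: what is moved stays moved. The work goes in short steps, Python scripts to look and compute and a tool call to move; the robot and the scene stay as the last step left them, time stands still between calls to the robot, and variables do not carry over. Pictures are saved under pics/ and viewed, at most 14 in all, crops included, and the job is handed in when it is done.

Besides the shell and the picture viewer there is one more tool, called by a JSON object that holds its "op" and its "data", one argument or row to a line. step_arm: Moves the arm, as the interface text tells. Its arguments: {"type":"object","properties":{"motion":{"type":"array","items":{"type":"array","items":{"type":"number"}}},"force":{"type":"number"}},"required":["motion"]}

```bash
mkdir -p pics
cat > h.py <<'E'
import numpy as np, cv2
from scipy.spatial.transform import Rotation as R
from workcell import bot
def cal(n):
    c=bot.calibration(n); o=np.array(c["orientation"],float)
    M=o if o.shape==(3,3) else R.from_rotvec(o).as_matrix()
    return np.array(c["mtx"]),np.array(c["origin"]),M
def cloud(n,d):
    K,t,M=cal(n); v,u=np.indices(d.shape)
    p=np.stack([(u-K[0,2])/K[0,0]*d,-(v-K[1,2])/K[1,1]*d,-d],-1)
    return p@M.T+t
def shot(n,name):
    im,d=bot.read_camera(n); cv2.imwrite(f"pics/{name}.png",im[:,:,::-1]); np.save(f"pics/{name}.npy",d); return im,d,cloud(n,d)
E
python3 - <<'E'
from h import *
for n in("top","side"):
    print(bot.calibration(n)); shot(n,n+"0")
s=bot.read_state();print(s)
E
```

```text
{'mtx': array([[384.9374366 ,   0.        , 318.72506732],
       [  0.        , 384.9374366 , 198.53681703],
       [  0.        ,   0.        ,   1.        ]]), 'origin': array([0.46952541, 0.09852655, 0.89775348]), 'orientation': array([ 0.05716035, -0.10797813, -1.56615363])}
{'mtx': array([[436.55464579,   0.        , 318.14264792],
       [  0.        , 436.55464579, 204.00354605],
       [  0.        ,   0.        ,   1.        ]]), 'origin': array([0.07054732, 0.74434168, 0.58530238]), 'orientation': array([ 0.40349033, -1.19202168, -2.23447664])}
{'time': 0.1, 'q': array([-1.32887078e+00,  2.64679642e-01,  1.60523936e+00, -2.70472934e-05,
        1.27370939e+00, -3.69324133e-02]), 'joint_vel': array([ 0.00072246, -0.00191924, -0.00349692, -0.00133336,  0.00024052,
       -0.0011228 ]), 'joint_torque': array([ 6.48070800e-04, -5.16705573e+01, -3.68588877e+01, -3.66617166e-05,
        6.19679864e-03, -8.18860798e-06]), 'tool_pos': array([ 0.18560856, -0.64828944,  0.23008426]), 'tcp_rot': array([-3.10910058e+00, -4.36342469e-01,  3.67344955e-04]), 'wrist_force': array([ 1.10220608,  0.02383496, -0.30518601]), 'torque': array([-0.00793551,  0.00103261, -0.00521391]), 'grip_force': 0.0, 'width': 1.0011478937254552}
```

View pics/top0.png

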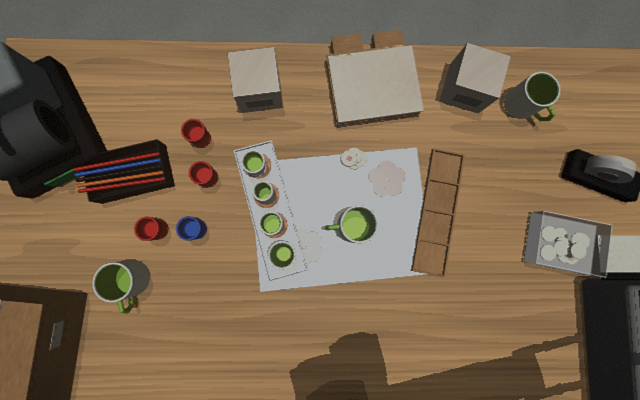

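View pics/side0.png

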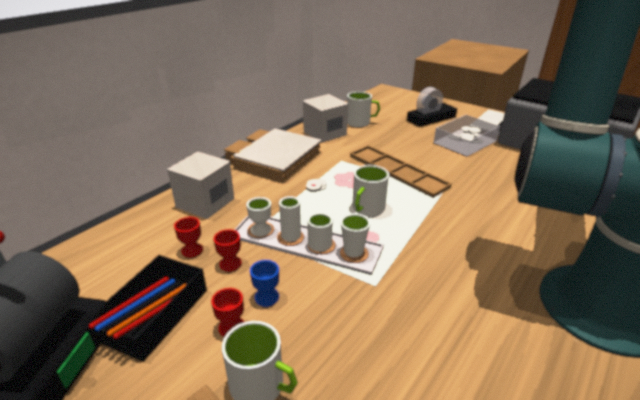

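Top view: the tray is on the left, with cup mouths (near to far) at cone (281,254), straight (272,223), tall (263,192) and goblet (254,163). The rack is centred near (437,212) and the mug is at (357,225). The goblets at (193,131), (203,173), (148,228) and (190,228) are red or blue look-alikes standing off the tray, so I'll leave them alone. The side view agrees on which cup is which.

Run:
```python
from h import *
im=cv2.imread("pics/top0.png"); P=cloud("top",np.load("pics/top0.npy"))
a=cv2.resize(im[130:285,225:320],None,fx=3.8,fy=3.8,interpolation=cv2.INTER_CUBIC)
b=cv2.resize(im[130:285,400:480],None,fx=3.8,fy=3.8,interpolation=cv2.INTER_CUBIC)
cv2.imwrite("pics/crop.png",np.hstack([a,b]))
print("table z",np.median(P[300:320,150:280,2]))
for n,(u,v),h in [("cone",(281,254),.081),("straight",(272,223),.071),("tall",(263,192),.095),("goblet",(254,163),.077)]:
    w=P[v-20:v+20,u-20:u+20].reshape(-1,3)
    q=w[(w[:,2]>h-.012)]
    (c,r)=cv2.minEnclosingCircle((q[:,:2]*1000).astype(np.float32)); print(n,len(q),np.round(c,1),round(r,1),"z",np.percentile(q[:,2],[50,90,98]).round(4))
w=P[145:280,405:470].reshape(-1,3); q=w[(w[:,2]>.009)&(w[:,2]<.025)]
print("rack",len(q),cv2.minAreaRect((q[:,:2]*1000).astype(np.float32)))
w=P[100:300,338:395].reshape(-1,3);q=w[w[:,2]>.085];print("mug",q.min(0),q.max(0))
w=P[100:300,300:395].reshape(-1,3);q=w[w[:,2]>.04];print("mug all",q.min(0),q.max(0))
K,t,M=cal("top")
def pix(x,y,z):
    c=M.T@(np.array([x,y,z])-t);return K[0,0]*c[0]/-c[2]+K[0,2],-K[1,1]*c[1]/-c[2]+K[1,2]
def ray(u,v,z):
    d=M@np.array([(u-K[0,2])/K[0,0],-(v-K[1,2])/K[1,1],-1]);return t+d*(z-t[2])/d[2]
for p in[(433,150),(463,154),(444,275),(413,271)]: print("rackcorner",ray(*p,.014).round(4))
for p in[(235,150),(271,141),(306,270),(270,280)]: print("traycorner",ray(*p,.010).round(4))
```

```text
table z 6.242567320796644e-05
cone 251 [455.  143.9] 47.7 z [0.08   0.0828 0.8978]
straight 205 [494.2 148.1] 55.3 z [0.0709 0.0803 0.8978]
tall 161 [529.1 151.4] 79.6 z [0.0947 0.097  0.8978]
goblet 218 [564.  163.8] 114.8 z [0.0765 0.0942 0.8978]
rack 933 ((534.645751953125, -208.99374389648438), (78.19445037841797, 291.8829345703125), 78.73932647705078)
mug [ 0.46378659 -0.04957462  0.08561699] [0.54128408 0.09852655 0.89775348]
mug all [ 0.46347595 -0.10326126  0.04000244] [0.79040275 0.09852655 0.89775348]
rackcorner [ 0.6795 -0.2002  0.014 ]
rackcorner [ 0.6705 -0.2717  0.014 ]
rackcorner [ 0.3884 -0.2168  0.014 ]
rackcorner [ 0.3976 -0.1456  0.014 ]
traycorner [0.6764 0.2655 0.01  ]
traycorner [0.6986 0.1821 0.01  ]
traycorner [0.3998 0.0986 0.01  ]
traycorner [0.3776 0.1798 0.01  ]
```

View pics/crop.png

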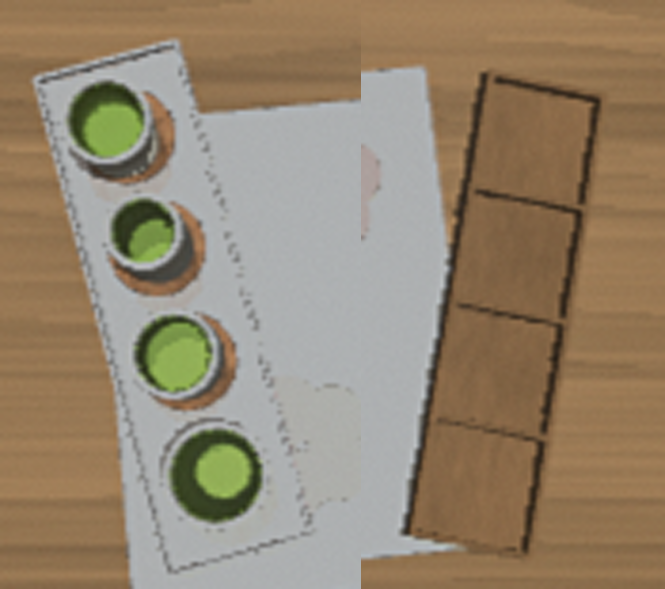

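```bash
cat >> h.py <<'E'
TC,TY=np.array([.538,.1815]),.276
RC,RY=np.array([.5346,-.209]),-.1965
def pt(c,y,s): return c+s*np.array([np.cos(y),np.sin(y)])
def go(x,y,z,yaw):
    s=bot.read_state(); M=R.from_rotvec(s["tcp_rot"]).as_matrix(); d=M.T@(np.array([x,y,z])-s["tool_pos"])*100
    cur=np.arctan2(M[1,0],M[0,0]); tw=-np.degrees((yaw-cur+np.pi/2)%np.pi-np.pi/2)
    print("t",s["time"],"move",d.round(2),"twist",round(tw,1),"tcp",s["tool_pos"].round(4),"q6",s["q"][5].round(2),"w",round(s["width"],3),"grip",s["grip_force"])
E
cat > cups.py <<'E'
from h import *
def fit(P,valid):
  for n,i,h in [("cone",-108,.081),("straight",-36,.071),("tall",36,.095),("goblet",108,.077)]:
    p=pt(TC,TY,i/1000)
    m=valid&(np.hypot(P[...,0]-p[0],P[...,1]-p[1])<.042)&(abs(P[...,2]-h)<.006)
    q=P[m][:,:2]
    if len(q)<10: print(n,len(q)); continue
    c,r=cv2.minEnclosingCircle((q*1000).astype(np.float32))
    print(n,len(q),"pad",p.round(4),"rim",np.round(c,1),"r",round(r,1))
if __name__=="__main__":
    for c in("top","side"):
        d=np.load(f"pics/{c}0.npy"); fit(cloud(c,d),d>0)
    go(.55,.1,.20,TY)
E
python3 cups.py
```

```text
cone 206 pad [0.4341 0.1521] rim [437.4 150.5] r 29.6
straight 164 pad [0.5034 0.1717] rim [504.8 176. ] r 25.9
tall 136 pad [0.5726 0.1913] rim [571.  191.3] r 21.9
goblet 168 pad [0.6419 0.2109] rim [636.9 215.2] r 25.7
cone 174 pad [0.4341 0.1521] rim [433.4 152.2] r 31.0
straight 149 pad [0.5034 0.1717] rim [501.2 177.3] r 27.7
tall 122 pad [0.5726 0.1913] rim [567.3 193.3] r 23.5
goblet 128 pad [0.6419 0.2109] rim [633.9 218.8] r 27.9
t 0.1 move [ 55.63 -61.9    3.14] twist 0.2 tcp [ 0.1856 -0.6483  0.2301] q6 -0.04 w 1.001 grip 0.0
```

{"op": "step_arm", "data": {
  "motion": [
    [8.5,67.1,-70.8,3,0],
    [8.5,67.1,-70.8,3,0],
    [8.5,67.1,-70.8,3,0],
    [8.5,67.1,-70.8,3,0],
    [8.5,67.1,-70.8,3,0],
    [8.5,67.1,-70.8,3,0],
    [8.5,67.1,-70.8,3,0],
    [8.5,67.1,-70.8,3,0],
    [8.5,67.1,-70.8,3,0],
    [8.5,67.1,-70.8,3,0],
    [8.5,67.1,-70.8,3,0],
    [8.5,67.1,-70.8,3,0],
    [8.5,67.1,-70.8,3,0],
    [8.5,67.1,-70.8,3,0],
    [8.5,67.1,-70.8,3,0],
    [8.5,67.1,-70.8,3,0],
    [8.5,67.1,-70.8,3,0],
    [8.5,67.1,-70.8,3,0],
    [8.5,67.1,-70.8,3,0],
    [8.5,67.1,-70.8,3,0]
  ],
  "force": 30
}}

```text
time: 2.1
tool_pos: [0.6368, 0.2202, 0.2003]
tcp_rot: [-3.11, -0.44, 0.0]
wrist_force: [0.0, -0.4, -0.2]
width: 0.995
grip_force: 0.0
```

```bash
python3 -c "
from h import *
go(.6365,.2155,.20,TY);go(.6365,.2155,.042,TY)"
```

```text
t 2.1 move [-0.15  0.44  0.03] twist 0.3 tcp [0.6368 0.2202 0.2003] q6 1.58 w 0.995 grip 0.0
t 2.1 move [-0.15  0.45 15.83] twist 0.3 tcp [0.6368 0.2202 0.2003] q6 1.58 w 0.995 grip 0.0
```

{"op": "step_arm", "data": {
  "motion": [
    [8.5,-0.1,0.4,0,0],
    [8.5,-0.1,0.4,0,0],
    [8.5,-0.1,0.4,4,0],
    [8.5,-0.1,0.4,8,0],
    [8.5,-0.1,0.4,11,0]
  ]
}}

```text
time: 2.6
tool_pos: [0.6344, 0.2102, 0.0891]
tcp_rot: [3.111, 0.434, -0.004]
wrist_force: [-1.1, -0.7, -0.8]
width: 0.997
grip_force: 0.0
```

```bash
python3 -c "
from h import *
im,d,P=shot('side','s1');cv2.imwrite('pics/s1c.png',cv2.resize(im[130:300,180:420,::-1],None,fx=3,fy=3))
go(.6365,.2155,.042,TY)"
```

```text
t 2.65 move [ 0.77 -0.46  4.11] twist 0.1 tcp [0.6308 0.2091 0.0832] q6 1.58 w 0.998 grip 0.0
```

View pics/s1c.png

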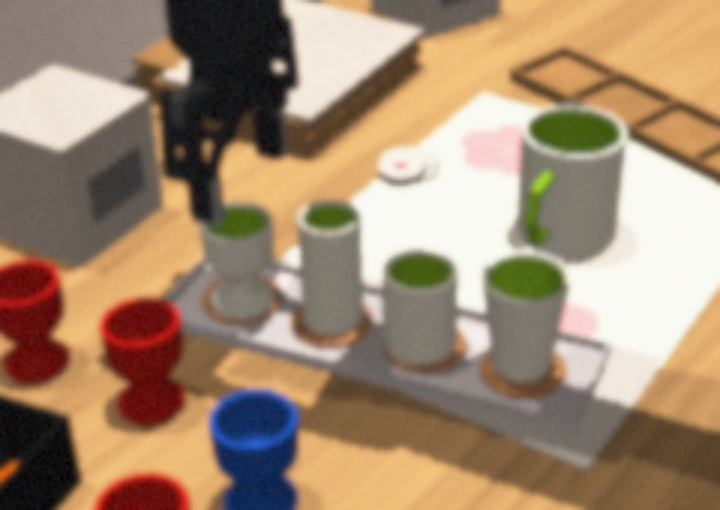

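The gripper is above the goblet (crop ≈(235,220)), with one finger on each side. I'll let the arm settle, then read the pose again.

{"op": "step_arm", "data": {
  "motion": [
    [8.5,0,0,0,0],
    [8.5,0,0,0,0],
    [8.5,0,0,0,0]
  ]
}}

```text
time: 2.95
tool_pos: [0.6381, 0.2123, 0.0944]
tcp_rot: [-3.111, -0.435, -0.007]
wrist_force: [0.5, 0.4, 0.8]
width: 0.993
grip_force: 0.0
```

```bash
python3 -c "
from h import *
go(.6365,.2155,.042,TY)"
```

```text
t 2.95 move [-0.09 -0.35  5.24] twist 0.1 tcp [0.6381 0.2123 0.0944] q6 1.58 w 0.993 grip 0.0
```

{"op": "step_arm", "data": {
  "motion": [
    [8.5,0,0,0,0],
    [8.5,0,0,0,0],
    [8.5,0,0,0,0],
    [8.5,0,0,0,0]
  ]
}}

```text
time: 3.35
tool_pos: [0.6363, 0.2124, 0.0916]
tcp_rot: [-3.111, -0.437, -0.001]
wrist_force: [-0.4, 0.7, 0.1]
width: 0.993
grip_force: 0.0
```

```bash
python3 -c "
from h import *
go(.6365,.2155,.042,TY)"
```

```text
t 3.35 move [ 0.11 -0.29  4.96] twist 0.2 tcp [0.6363 0.2124 0.0916] q6 1.58 w 0.993 grip 0.0
```

{"op": "step_arm", "data": {
  "motion": [
    [8.5,0,-0.1,0.5,0],
    [8.5,0,-0.2,1.5,0],
    [8.5,0.1,-0.3,2.5,0],
    [8.5,0.1,-0.3,3.5,0],
    [8.5,0.1,-0.3,4.3,0],
    [8.5,0.1,-0.3,4.8,0],
    [8.5,0.1,-0.3,4.9,0],
    [8.5,0.1,-0.3,4.9,0],
    [8.5,0.1,-0.3,4.9,0],
    [7,0.1,-0.3,4.9,0],
    [6,0.1,-0.3,4.9,0],
    [5.5,0.1,-0.3,4.9,0],
    [5,0.1,-0.3,4.9,0],
    [4.5,0.1,-0.3,4.9,0],
    [4,0.1,-0.3,4.9,0],
    [4,0.1,-0.3,4.9,0],
    [4,0.1,-0.3,4.9,0],
    [4,0.1,-0.3,4.9,0]
  ],
  "force": 30
}}

```text
time: 5.15
tool_pos: [0.6366, 0.2155, 0.0428]
tcp_rot: [-3.111, -0.437, -0.001]
wrist_force: [-1.0, -1.4, 5.7]
width: 0.588
grip_force: 30.9
```

```bash
python3 -c "
from h import *
go(.6365,.2155,.20,TY)
p=pt(RC,RY,-.108);print(p)
for s in(-.108,-.036,.036,.108):print(s,pt(RC,RY,s))"
```

```text
t 5.15 move [-0.000e+00 -1.000e-02 -1.572e+01] twist 0.2 tcp [0.6366 0.2155 0.0428] q6 1.58 w 0.588 grip 30.935080902090704
[ 0.42867836 -0.18791431]
-0.108 [ 0.42867836 -0.18791431]
-0.036 [ 0.49929279 -0.20197144]
0.036 [ 0.56990721 -0.21602856]
0.108 [ 0.64052164 -0.23008569]
```

{"op": "step_arm", "data": {
  "motion": [
    [4,0,0,-0.3,0],
    [4,0,0,-1,0],
    [4,0,0,-2,0],
    [4,0,0,-4,0],
    [4,0,0,-6.5,0],
    [4,0,0,-9.5,0],
    [4,0,0,-12,0],
    [4,0,0,-14,0],
    [4,0,0,-15,0],
    [4,0,0,-15.7,0],
    [4,0,0,-15.7,0],
    [4,0,0,-15.7,0]
  ]
}}

```text
time: 6.35
tool_pos: [0.6356, 0.2152, 0.198]
tcp_rot: [3.111, 0.436, -0.003]
wrist_force: [-0.7, 0.2, -1.4]
width: 0.588
grip_force: 31.6
```

```bash
python3 -c "
from h import *
go(.4287,-.188,.20,RY)"
```

```text
t 6.35 move [-30.99  33.07  -0.14] twist 27.2 tcp [0.6356 0.2152 0.198 ] q6 1.58 w 0.588 grip 31.607129253416133
```

{"op": "step_arm", "data": {
  "motion": [
    [4,-0.5,0.5,0,0],
    [4,-1.5,1.6,0,2],
    [4,-3,3.2,0,4],
    [4,-5,5.3,0,6],
    [4,-7.5,8,0,8],
    [4,-10,10.7,0,11],
    [4,-12.5,13.3,0,14],
    [4,-15,16,0,17],
    [4,-17.5,18.7,0,20],
    [4,-20,21.3,0,23],
    [4,-22.5,24,0,25],
    [4,-25,26.7,0,27],
    [4,-27,28.8,0,27],
    [4,-28.7,30.6,0,27],
    [4,-30,32,0,27],
    [4,-30.7,32.7,0,27],
    [4,-31,33.1,0,27],
    [4,-31,33.1,0,27],
    [4,-31,33.1,0,27],
    [4,-31,33.1,0,27]
  ]
}}

```text
time: 8.35
tool_pos: [0.4297, -0.1874, 0.1992]
tcp_rot: [-3.127, 0.3, -0.0]
wrist_force: [-0.5, -0.6, -2.4]
width: 0.585
grip_force: 31.7
```

{"op": "step_arm", "data": {
  "motion": [
    [4,0,0,0,0],
    [4,0,0,1,0],
    [4,0,0,3,0],
    [4,0,0,5,0],
    [4,0,0,7,0],
    [4,0,0,8.5,0],
    [4,0,0,9.5,0],
    [4,0,0,10,0],
    [4,0,0,10,0],
    [4,0,0,10,0],
    [4,0,0,10,0],
    [4,0,0,10,0]
  ]
}}

```text
time: 9.55
tool_pos: [0.43, -0.1884, 0.1001]
tcp_rot: [3.126, -0.302, 0.002]
wrist_force: [0.4, -0.3, -1.7]
width: 0.587
grip_force: 31.7
```

```bash
python3 -c "
from h import *
im,d,P=shot('top','t2');cv2.imwrite('pics/t2c.png',cv2.resize(im[100:300,320:520,::-1],None,fx=3,fy=3))
go(.4287,-.188,.04,RY)"
```

```text
t 9.6 move [-0.13 -0.02  6.  ] twist 0.2 tcp [ 0.4298 -0.1884  0.1   ] q6 1.3 w 0.59 grip 31.66497089393488
```

View pics/t2c.png

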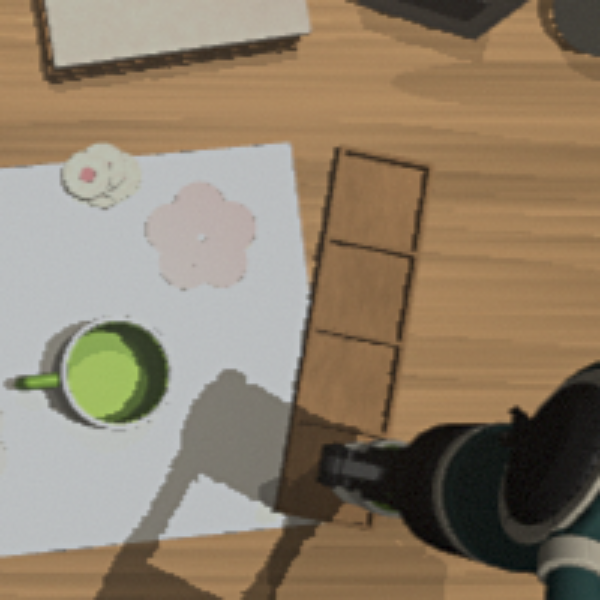

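The goblet is over the nearest pocket (crop ≈(330,470)) and clear of the walls. Lowering it now.

{"op": "step_arm", "data": {
  "motion": [
    [4,-0.1,0,0.5,0],
    [4,-0.1,0,1.5,0],
    [4,-0.1,0,2.5,0],
    [4,-0.1,0,3.5,0],
    [4,-0.1,0,4.3,0],
    [4,-0.1,0,4.9,0],
    [4,-0.1,0,5.3,0],
    [4,-0.1,0,5.6,0],
    [4,-0.1,0,5.7,0],
    [4,-0.1,0,5.8,0],
    [4,-0.1,0,5.9,0],
    [4,-0.1,0,5.9,0],
    [4,-0.1,0,5.9,0],
    [4,-0.1,0,5.9,0]
  ]
}}

```text
time: 11.0
tool_pos: [0.4285, -0.188, 0.0404]
tcp_rot: [3.127, -0.302, 0.0]
wrist_force: [-0.2, -0.4, -1.1]
width: 0.589
grip_force: 31.7
```

{"op": "step_arm", "data": {
  "motion": [
    [4,0,0,0.1,0],
    [4,0,0,0.1,0],
    [5.2,0,0,0.1,0],
    [5.6,0,0,0.1,0],
    [6.5,0,0,0.1,0],
    [7.5,0,0,0.1,0],
    [8.5,0,0,0.1,0],
    [8.5,0,0,0.1,0],
    [8.5,0,0,-0.5,0],
    [8.5,0,0,-2,0],
    [8.5,0,0,-4.5,0],
    [8.5,0,0,-8,0],
    [8.5,0,0,-11,0],
    [8.5,0,0,-13.5,0],
    [8.5,0,0,-15,0],
    [8.5,0,0,-16,0],
    [8.5,0,0,-16,0],
    [8.5,0,0,-16,0]
  ]
}}

```text
time: 12.8
tool_pos: [0.428, -0.1877, 0.1998]
tcp_rot: [-3.127, 0.302, 0.001]
wrist_force: [0.4, 0.2, -0.8]
width: 0.995
grip_force: 0.0
```

```bash
python3 -c "
from h import *
go(.570,.192,.20,TY)"
```

```text
t 12.8 move [ 6.680e+00 -3.999e+01 -2.000e-02] twist -26.8 tcp [ 0.428  -0.1877  0.1998] q6 1.3 w 0.995 grip 0.0
```

{"op": "step_arm", "data": {
  "motion": [
    [8.5,0.2,-1,0,0],
    [8.5,0.5,-3,0,-3],
    [8.5,1,-6,0,-6],
    [8.5,1.5,-9,0,-9],
    [8.5,2.2,-13,0,-13],
    [8.5,2.8,-17,0,-17],
    [8.5,3.5,-21,0,-21],
    [8.5,4.2,-25,0,-24],
    [8.5,4.9,-29,0,-26],
    [8.5,5.5,-33,0,-26.8],
    [8.5,6,-36,0,-26.8],
    [8.5,6.4,-38,0,-26.8],
    [8.5,6.6,-39.3,0,-26.8],
    [8.5,6.7,-40,0,-26.8],
    [8.5,6.7,-40,0,-26.8],
    [8.5,6.7,-40,0,-26.8],
    [8.5,6.7,-40,0,-26.8],
    [8.5,6.7,-40,0,-26.8],
    [8.5,6.7,-40,0,-26.8]
  ]
}}

```text
time: 14.7
tool_pos: [0.5706, 0.1912, 0.2005]
tcp_rot: [3.112, 0.43, 0.001]
wrist_force: [-1.1, 0.9, -0.3]
width: 0.991
grip_force: 0.0
```

```bash
python3 -c "
from h import *
im,d,P=shot('top','t3')
m=(d>0)&(abs(P[...,2]-.074)<.006)&(np.hypot(P[...,0]-.4287,P[...,1]+.188)<.045);q=P[m][:,:2]
print(len(q),cv2.minEnclosingCircle((q*1000).astype(np.float32)))
cv2.imwrite('pics/t3c.png',cv2.resize(im[130:290,230:480,::-1],None,fx=3,fy=3))
go(.570,.192,.042,TY)"
```

```text
187 ((429.8326721191406, -188.46502685546875), 26.679025650024414)
t 14.75 move [-0.05 -0.08 15.85] twist -0.1 tcp [0.5706 0.1914 0.2005] q6 1.58 w 0.993 grip 0.0
```

View pics/t3c.png

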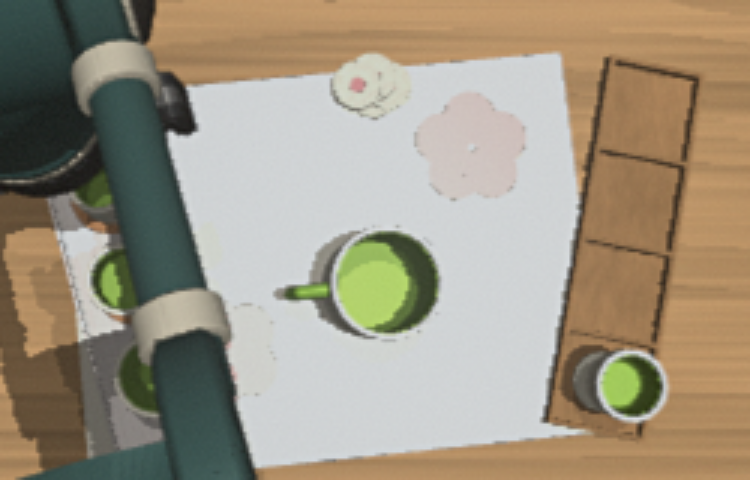

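The goblet stands in the near pocket (crop ≈(632,385)). Its measured rim centre is within 1.5 mm of the target. Next is the tall cup.

{"op": "step_arm", "data": {
  "motion": [
    [8.5,0,0,1,0],
    [8.5,0,-0.1,3,0],
    [8.5,0,-0.1,6,0],
    [8.5,0,-0.1,9,0],
    [8.5,0,-0.1,11.5,0],
    [8.5,0,-0.1,13.5,0],
    [8.5,0,-0.1,15,0],
    [8.5,0,-0.1,15.8,0],
    [8.5,0,-0.1,15.8,0],
    [8.5,0,-0.1,15.8,0],
    [8.5,0,-0.1,15.8,0],
    [6.5,0,-0.1,15.8,0],
    [5.5,0,-0.1,15.8,0],
    [5,0,-0.1,15.8,0],
    [4.5,0,-0.1,15.8,0],
    [4,0,-0.1,15.8,0],
    [3.5,0,-0.1,15.8,0],
    [3.3,0,-0.1,15.8,0],
    [3.3,0,-0.1,15.8,0],
    [3.3,0,-0.1,15.8,0]
  ]
}}

```text
time: 16.75
tool_pos: [0.5709, 0.1926, 0.0429]
tcp_rot: [3.111, 0.431, 0.001]
wrist_force: [0.5, -2.8, 5.1]
width: 0.52
grip_force: 30.5
```

{"op": "step_arm", "data": {
  "motion": [
    [3.3,0,0,0,0],
    [3.3,0,0,-0.3,0],
    [3.3,0,0,-1,0],
    [3.3,0,0,-2,0],
    [3.3,0,0,-4,0],
    [3.3,0,0,-6.5,0],
    [3.3,0,0,-9.5,0],
    [3.3,0,0,-12,0],
    [3.3,0,0,-14,0],
    [3.3,0,0,-15,0],
    [3.3,0,0,-15.8,0],
    [3.3,0,0,-15.8,0],
    [3.3,0,0,-15.8,0],
    [3.3,0,0,-15.8,0]
  ]
}}

```text
time: 18.15
tool_pos: [0.5695, 0.1926, 0.1987]
tcp_rot: [3.112, 0.431, -0.004]
wrist_force: [0.7, -0.8, -1.5]
width: 0.518
grip_force: 30.6
```

```bash
python3 -c "
from h import *
go(.4993,-.202,.20,RY)"
```

```text
t 18.15 move [-17.48  36.07  -0.09] twist 27.0 tcp [0.5695 0.1926 0.1987] q6 1.58 w 0.518 grip 30.64780220389366
```

{"op": "step_arm", "data": {
  "motion": [
    [3.3,-0.2,0.5,0,0],
    [3.3,-0.8,1.6,0,2],
    [3.3,-1.6,3.2,0,4],
    [3.3,-2.7,5.5,0,6],
    [3.3,-4.1,8.5,0,8],
    [3.3,-5.6,11.5,0,11],
    [3.3,-7,14.5,0,14],
    [3.3,-8.5,17.5,0,17],
    [3.3,-10,20.5,0,20],
    [3.3,-11.4,23.5,0,23],
    [3.3,-12.9,26.5,0,25],
    [3.3,-14.2,29.2,0,27],
    [3.3,-15.3,31.5,0,27],
    [3.3,-16.2,33.4,0,27],
    [3.3,-16.9,34.8,0,27],
    [3.3,-17.3,35.7,0,27],
    [3.3,-17.5,36.1,0,27],
    [3.3,-17.5,36.1,0,27],
    [3.3,-17.5,36.1,0,27],
    [3.3,-17.5,36.1,0,27]
  ]
}}

```text
time: 20.15
tool_pos: [0.5003, -0.2013, 0.2002]
tcp_rot: [-3.126, 0.306, 0.0]
wrist_force: [0.5, -0.2, -0.8]
width: 0.519
grip_force: 30.7
```

{"op": "step_arm", "data": {
  "motion": [
    [3.3,0,0,0,0],
    [3.3,0,0,1,0],
    [3.3,0,0,3,0],
    [3.3,0,0,5,0],
    [3.3,0,0,7,0],
    [3.3,0,0,8.5,0],
    [3.3,0,0,9.5,0],
    [3.3,0,0,10,0],
    [3.3,0,0,10,0],
    [3.3,0,0,10,0],
    [3.3,0,0,10,0],
    [3.3,0,0,10,0]
  ]
}}

```text
time: 21.35
tool_pos: [0.5007, -0.2024, 0.1012]
tcp_rot: [3.126, -0.307, 0.003]
wrist_force: [-1.1, 1.1, -1.3]
width: 0.518
grip_force: 30.7
```

```bash
python3 -c "
from h import *
go(.4993,-.202,.04,RY)"
```

```text
t 21.35 move [-0.16 -0.02  6.12] twist 0.0 tcp [ 0.5007 -0.2024  0.1012] q6 1.34 w 0.518 grip 30.676081851124763
```

{"op": "step_arm", "data": {
  "motion": [
    [3.3,-0.1,0,0.5,0],
    [3.3,-0.1,0,1.5,0],
    [3.3,-0.1,0,2.5,0],
    [3.3,-0.1,0,3.5,0],
    [3.3,-0.1,0,4.3,0],
    [3.3,-0.1,0,4.9,0],
    [3.3,-0.1,0,5.3,0],
    [3.3,-0.1,0,5.6,0],
    [3.3,-0.1,0,5.8,0],
    [3.3,-0.1,0,5.9,0],
    [3.3,-0.1,0,6,0],
    [3.3,-0.1,0,6,0],
    [3.3,-0.1,0,6,0],
    [3.3,-0.1,0,6,0]
  ]
}}

```text
time: 22.75
tool_pos: [0.4992, -0.202, 0.0405]
tcp_rot: [3.126, -0.307, 0.001]
wrist_force: [0.0, -0.1, -0.6]
width: 0.515
grip_force: 30.7
```

{"op": "step_arm", "data": {
  "motion": [
    [3.3,0,0,0.1,0],
    [3.3,0,0,0.1,0],
    [4.5,0,0,0.1,0],
    [5.2,0,0,0.1,0],
    [6.5,0,0,0.1,0],
    [7.5,0,0,0.1,0],
    [8.5,0,0,0.1,0],
    [8.5,0,0,0.1,0],
    [8.5,0,0,-0.5,0],
    [8.5,0,0,-2,0],
    [8.5,0,0,-4.5,0],
    [8.5,0,0,-8,0],
    [8.5,0,0,-11,0],
    [8.5,0,0,-13.5,0],
    [8.5,0,0,-15,0],
    [8.5,0,0,-16,0],
    [8.5,0,0,-16,0],
    [8.5,0,0,-16,0]
  ]
}}

```text
time: 24.55
tool_pos: [0.4985, -0.2017, 0.1993]
tcp_rot: [-3.126, 0.307, 0.002]
wrist_force: [0.3, -0.1, -0.9]
width: 0.994
grip_force: 0.0
```

```bash
python3 -c "
from h import *
go(.504,.1765,.20,TY)"
```

```text
t 24.55 move [ -6.82 -37.2   -0.04] twist -27.0 tcp [ 0.4985 -0.2017  0.1993] q6 1.34 w 0.994 grip 0.0
```

{"op": "step_arm", "data": {
  "motion": [
    [8.5,-0.2,-1,0,0],
    [8.5,-0.5,-3,0,-3],
    [8.5,-1.1,-6,0,-6],
    [8.5,-1.6,-9,0,-9],
    [8.5,-2.4,-13,0,-13],
    [8.5,-3.1,-17,0,-17],
    [8.5,-3.9,-21,0,-21],
    [8.5,-4.6,-25,0,-24],
    [8.5,-5.3,-29,0,-26],
    [8.5,-6,-32.5,0,-27],
    [8.5,-6.4,-35,0,-27],
    [8.5,-6.6,-36.3,0,-27],
    [8.5,-6.8,-37,0,-27],
    [8.5,-6.8,-37.2,0,-27],
    [8.5,-6.8,-37.2,0,-27],
    [8.5,-6.8,-37.2,0,-27],
    [8.5,-6.8,-37.2,0,-27],
    [8.5,-6.8,-37.2,0,-27],
    [8.5,-6.8,-37.2,0,-27]
  ]
}}

```text
time: 26.45
tool_pos: [0.5049, 0.1757, 0.2004]
tcp_rot: [-3.112, -0.43, -0.0]
wrist_force: [-0.1, -0.2, 0.4]
width: 0.998
grip_force: 0.0
```

```bash
python3 -c "
from h import *
from cups import fit
im,d,P=shot('side','s4');fit(P,d>0)
im,d,P=shot('top','t4')
for h,p in((.074,(.4287,-.188)),(.092,(.4993,-.202))):
  m=(d>0)&(abs(P[...,2]-h)<.006)&(np.hypot(P[...,0]-p[0],P[...,1]-p[1])<.04);q=P[m][:,:2]
  print(len(q),cv2.minEnclosingCircle((q*1000).astype(np.float32)))
go(.504,.1765,.030,TY)"
```

```text
cone 185 pad [0.4341 0.1521] rim [433.7 152.8] r 30.5
straight 151 pad [0.5034 0.1717] rim [500.6 178. ] r 27.3
tall 0
goblet 0
187 ((430.053466796875, -187.76828002929688), 26.218338012695312)
153 ((499.8074035644531, -201.92002868652344), 21.734691619873047)
t 26.55 move [-0.07 -0.08 17.03] twist -0.1 tcp [0.5049 0.176  0.2003] q6 1.58 w 0.992 grip 0.0
```

{"op": "step_arm", "data": {
  "motion": [
    [8.5,0,0,1,0],
    [8.5,0,-0.1,3,0],
    [8.5,-0.1,-0.1,6,0],
    [8.5,-0.1,-0.1,9,0],
    [8.5,-0.1,-0.1,12,0],
    [8.5,-0.1,-0.1,14.5,0],
    [8.5,-0.1,-0.1,16.2,0],
    [8.5,-0.1,-0.1,17,0],
    [8.5,-0.1,-0.1,17,0],
    [8.5,-0.1,-0.1,17,0],
    [8.5,-0.1,-0.1,17,0],
    [6.5,-0.1,-0.1,17,0],
    [6,-0.1,-0.1,17,0],
    [5.5,-0.1,-0.1,17,0],
    [5,-0.1,-0.1,17,0],
    [4.5,-0.1,-0.1,17,0],
    [4,-0.1,-0.1,17,0],
    [4,-0.1,-0.1,17,0],
    [4,-0.1,-0.1,17,0],
    [4,-0.1,-0.1,17,0]
  ]
}}

```text
time: 28.55
tool_pos: [0.5041, 0.1769, 0.0309]
tcp_rot: [-3.112, -0.431, -0.001]
wrist_force: [-0.6, -0.6, 5.2]
width: 0.601
grip_force: 31.8
```

{"op": "step_arm", "data": {
  "motion": [
    [4,0,0,0,0],
    [4,0,0,-0.3,0],
    [4,0,0,-1,0],
    [4,0,0,-2,0],
    [4,0,0,-4,0],
    [4,0,0,-6.5,0],
    [4,0,0,-9.5,0],
    [4,0,0,-12.5,0],
    [4,0,0,-15,0],
    [4,0,0,-16.3,0],
    [4,0,0,-17,0],
    [4,0,0,-17,0],
    [4,0,0,-17,0],
    [4,0,0,-17,0]
  ]
}}

```text
time: 29.95
tool_pos: [0.5025, 0.1765, 0.1985]
tcp_rot: [3.111, 0.431, -0.005]
wrist_force: [0.2, 0.1, -2.0]
width: 0.597
grip_force: 31.5
```

```bash
python3 -c "
from h import *
go(.5699,-.216,.20,RY)"
```

```text
t 29.95 move [-4.18 39.61 -0.14] twist 27.0 tcp [0.5025 0.1765 0.1985] q6 1.59 w 0.597 grip 31.4894509781152
```

{"op": "step_arm", "data": {
  "motion": [
    [4,0,0.5,0,0],
    [4,-0.2,1.7,0,2],
    [4,-0.4,3.5,0,4],
    [4,-0.6,6,0,6],
    [4,-1,9.3,0,8],
    [4,-1.3,12.6,0,11],
    [4,-1.7,15.9,0,14],
    [4,-2,19.2,0,17],
    [4,-2.4,22.5,0,20],
    [4,-2.7,25.8,0,23],
    [4,-3.1,29.1,0,25],
    [4,-3.4,32.1,0,27],
    [4,-3.7,34.7,0,27],
    [4,-3.9,36.8,0,27],
    [4,-4,38.3,0,27],
    [4,-4.1,39.2,0,27],
    [4,-4.2,39.6,0,27],
    [4,-4.2,39.6,0,27],
    [4,-4.2,39.6,0,27],
    [4,-4.2,39.6,0,27]
  ]
}}

```text
time: 31.95
tool_pos: [0.5708, -0.2147, 0.2003]
tcp_rot: [-3.126, 0.306, 0.0]
wrist_force: [0.0, -0.1, -1.1]
width: 0.597
grip_force: 31.5
```

{"op": "step_arm", "data": {
  "motion": [
    [4,0,0,0,0],
    [4,0,0,1,0],
    [4,0,0,3,0],
    [4,0,0,5,0],
    [4,0,0,7.5,0],
    [4,0,0,9.5,0],
    [4,0,0,10.5,0],
    [4,0,0,11,0],
    [4,0,0,11,0],
    [4,0,0,11,0],
    [4,0,0,11,0],
    [4,0,0,11,0]
  ]
}}

```text
time: 33.15
tool_pos: [0.5716, -0.216, 0.0915]
tcp_rot: [3.126, -0.307, 0.003]
wrist_force: [0.2, 0.4, -1.0]
width: 0.596
grip_force: 31.5
```

```bash
python3 -c "
from h import *
go(.5699,-.216,.028,RY)"
```

```text
t 33.15 move [-0.18  0.04  6.35] twist 0.0 tcp [ 0.5716 -0.216   0.0915] q6 1.36 w 0.596 grip 31.51393205858767
```

{"op": "step_arm", "data": {
  "motion": [
    [4,-0.1,0,0.5,0],
    [4,-0.1,0,1.5,0],
    [4,-0.1,0,2.5,0],
    [4,-0.1,0,3.5,0],
    [4,-0.1,0,4.4,0],
    [4,-0.1,0,5.1,0],
    [4,-0.1,0,5.5,0],
    [4,-0.1,0,5.8,0],
    [4,-0.1,0,6,0],
    [4,-0.1,0,6.1,0],
    [4,-0.1,0,6.2,0],
    [4,-0.1,0,6.2,0],
    [4,-0.1,0,6.2,0],
    [4,-0.1,0,6.2,0]
  ]
}}

```text
time: 34.55
tool_pos: [0.57, -0.2155, 0.0285]
tcp_rot: [3.126, -0.307, 0.001]
wrist_force: [1.2, 0.1, -0.4]
width: 0.595
grip_force: 31.5
```

{"op": "step_arm", "data": {
  "motion": [
    [4,0,0,0.1,0],
    [4,0,0,0.1,0],
    [5.2,0,0,0.1,0],
    [5.8,0,0,0.1,0],
    [6.5,0,0,0.1,0],
    [7.5,0,0,0.1,0],
    [8.5,0,0,0.1,0],
    [8.5,0,0,0.1,0],
    [8.5,0,0,-0.5,0],
    [8.5,0,0,-2,0],
    [8.5,0,0,-4.5,0],
    [8.5,0,0,-8,0],
    [8.5,0,0,-11,0],
    [8.5,0,0,-14,0],
    [8.5,0,0,-16,0],
    [8.5,0,0,-17.1,0],
    [8.5,0,0,-17.1,0],
    [8.5,0,0,-17.1,0]
  ]
}}

```text
time: 36.35
tool_pos: [0.5694, -0.2152, 0.1989]
tcp_rot: [-3.126, 0.307, 0.001]
wrist_force: [0.2, 0.3, -0.2]
width: 0.99
grip_force: 0.0
```

```bash
python3 -c "
from h import *
go(.436,.151,.20,TY)"
```

```text
t 36.35 move [-20.22 -33.33  -0.09] twist -27.0 tcp [ 0.5694 -0.2152  0.1989] q6 1.36 w 0.99 grip 0.0
```

{"op": "step_arm", "data": {
  "motion": [
    [8.5,-0.6,-1,0,0],
    [8.5,-1.6,-2.7,0,-3],
    [8.5,-3.3,-5.4,0,-6],
    [8.5,-4.9,-8.1,0,-9],
    [8.5,-7,-11.5,0,-13],
    [8.5,-9.1,-15,0,-17],
    [8.5,-11.2,-18.5,0,-21],
    [8.5,-13.3,-22,0,-24],
    [8.5,-15.5,-25.5,0,-26],
    [8.5,-17.3,-28.5,0,-27],
    [8.5,-18.8,-31,0,-27],
    [8.5,-19.7,-32.5,0,-27],
    [8.5,-20.1,-33.1,0,-27],
    [8.5,-20.2,-33.3,0,-27],
    [8.5,-20.2,-33.3,0,-27],
    [8.5,-20.2,-33.3,0,-27],
    [8.5,-20.2,-33.3,0,-27],
    [8.5,-20.2,-33.3,0,-27],
    [8.5,-20.2,-33.3,0,-27]
  ]
}}

```text
time: 38.25
tool_pos: [0.4368, 0.1501, 0.1993]
tcp_rot: [3.112, 0.43, 0.0]
wrist_force: [0.7, -0.3, 0.3]
width: 0.997
grip_force: 0.0
```

```bash
python3 -c "
from h import *
from cups import fit
im,d,P=shot('side','s5');fit(P,d>0)
go(.436,.151,.033,TY)"
```

```text
cone 180 pad [0.4341 0.1521] rim [434.7 151.9] r 31.0
straight 0
tall 0
goblet 0
t 38.3 move [-0.04 -0.1  16.63] twist -0.1 tcp [0.4367 0.1502 0.1993] q6 1.57 w 0.995 grip 0.0
```

{"op": "step_arm", "data": {
  "motion": [
    [8.5,0,0,1,0],
    [8.5,0,-0.1,3,0],
    [8.5,0,-0.1,6,0],
    [8.5,0,-0.1,9,0],
    [8.5,0,-0.1,12,0],
    [8.5,0,-0.1,14.4,0],
    [8.5,0,-0.1,15.8,0],
    [8.5,0,-0.1,16.5,0],
    [8.5,0,-0.1,16.5,0],
    [8.5,0,-0.1,16.5,0],
    [8.5,0,-0.1,16.5,0],
    [7,0,-0.1,16.5,0],
    [6,0,-0.1,16.5,0],
    [5.5,0,-0.1,16.5,0],
    [5,0,-0.1,16.5,0],
    [4.5,0,-0.1,16.5,0],
    [4,0,-0.1,16.5,0],
    [4,0,-0.1,16.5,0],
    [4,0,-0.1,16.5,0],
    [4,0,-0.1,16.5,0]
  ]
}}

```text
time: 40.3
tool_pos: [0.4373, 0.1517, 0.0354]
tcp_rot: [-3.112, -0.431, -0.003]
wrist_force: [-0.4, -1.0, 5.8]
width: 0.662
grip_force: 30.6
```

{"op": "step_arm", "data": {
  "motion": [
    [4,0,0,0,0],
    [4,0,0,-0.3,0],
    [4,0,0,-0.8,0],
    [4,0,0,-1.5,0],
    [4,0,0,-2,0],
    [4,0,0,-2,0],
    [4,0,0,-2,0],
    [4,0,0,-2,0]
  ]
}}

```text
time: 41.1
tool_pos: [0.436, 0.1514, 0.0541]
tcp_rot: [3.112, 0.431, -0.001]
wrist_force: [-0.7, -0.9, -1.4]
width: 0.661
grip_force: 32.0
```

```bash
python3 -c "
from h import *
im,d,P=shot('side','s6');cv2.imwrite('pics/s6c.png',cv2.resize(im[130:300,250:490,::-1],None,fx=3,fy=3))
go(.436,.151,.20,TY)"
```

```text
t 41.15 move [ -0.02   0.04 -14.6 ] twist -0.0 tcp [0.436  0.1514 0.054 ] q6 1.58 w 0.657 grip 32.01049047347624
```

View pics/s6c.png

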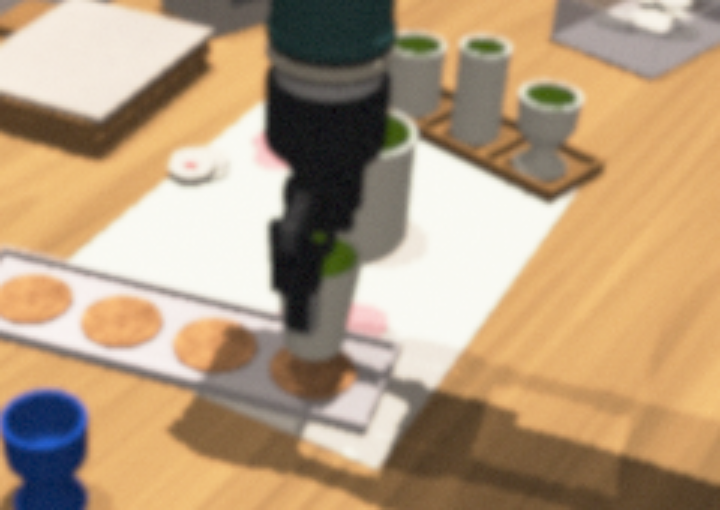

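The cone cup is lifted clear of its pad (crop ≈(320,300)) and looks upright. The goblet, tall and straight cups stand in pockets 1–3. Carrying it over now.

{"op": "step_arm", "data": {
  "motion": [
    [4,0,0,-0.5,0],
    [4,0,0,-2,0],
    [4,0,0,-4,0],
    [4,0,0,-7,0],
    [4,0,0,-10,0],
    [4,0,0,-12.5,0],
    [4,0,0,-14,0],
    [4,0,0,-14.6,0],
    [4,0,0,-14.6,0],
    [4,0,0,-14.6,0],
    [4,0,0,-14.6,0]
  ]
}}

```text
time: 42.25
tool_pos: [0.4353, 0.1512, 0.1988]
tcp_rot: [3.112, 0.431, -0.004]
wrist_force: [-0.0, 0.5, -1.2]
width: 0.658
grip_force: 32.2
```

```bash
python3 -c "
from h import *
go(.6405,-.230,.20,RY)"
```

```text
t 42.25 move [ 9.39 42.27 -0.15] twist 27.0 tcp [0.4353 0.1512 0.1988] q6 1.58 w 0.658 grip 32.18579414533451
```

{"op": "step_arm", "data": {
  "motion": [
    [4,0.1,0.5,0,0],
    [4,0.4,1.8,0,2],
    [4,0.8,3.7,0,4],
    [4,1.4,6.4,0,6],
    [4,2.2,9.9,0,8],
    [4,3,13.4,0,11],
    [4,3.8,17,0,14],
    [4,4.5,20.5,0,17],
    [4,5.3,24,0,20],
    [4,6.1,27.5,0,23],
    [4,6.9,31,0,25],
    [4,7.6,34.2,0,27],
    [4,8.2,37,0,27],
    [4,8.7,39.2,0,27],
    [4,9.1,40.8,0,27],
    [4,9.3,41.8,0,27],
    [4,9.4,42.3,0,27],
    [4,9.4,42.3,0,27],
    [4,9.4,42.3,0,27],
    [4,9.4,42.3,0,27]
  ]
}}

```text
time: 44.25
tool_pos: [0.6415, -0.2291, 0.2004]
tcp_rot: [-3.126, 0.306, 0.0]
wrist_force: [-0.7, -0.0, -1.5]
width: 0.658
grip_force: 32.2
```

{"op": "step_arm", "data": {
  "motion": [
    [4,0,0,0,0],
    [4,0,0,1,0],
    [4,0,0,3,0],
    [4,0,0,5,0],
    [4,0,0,7.5,0],
    [4,0,0,9.5,0],
    [4,0,0,10.5,0],
    [4,0,0,11,0],
    [4,0,0,11,0],
    [4,0,0,11,0],
    [4,0,0,11,0],
    [4,0,0,11,0]
  ]
}}

```text
time: 45.45
tool_pos: [0.6425, -0.2303, 0.0916]
tcp_rot: [3.126, -0.307, 0.003]
wrist_force: [-0.2, -0.3, -1.4]
width: 0.655
grip_force: 32.2
```

```bash
python3 -c "
from h import *
go(.6405,-.230,.0325,RY)"
```

```text
t 45.45 move [-0.22  0.    5.91] twist 0.0 tcp [ 0.6425 -0.2303  0.0916] q6 1.39 w 0.655 grip 32.21678267000243
```

{"op": "step_arm", "data": {
  "motion": [
    [4,-0.1,0,0.5,0],
    [4,-0.1,0,1.5,0],
    [4,-0.1,0,2.5,0],
    [4,-0.1,0,3.5,0],
    [4,-0.1,0,4.3,0],
    [4,-0.1,0,4.9,0],
    [4,-0.1,0,5.2,0],
    [4,-0.1,0,5.4,0],
    [4,-0.1,0,5.5,0],
    [4,-0.1,0,5.6,0],
    [4,-0.1,0,5.7,0],
    [4,-0.1,0,5.7,0],
    [4,-0.1,0,5.7,0],
    [4,-0.1,0,5.7,0],
    [4,-0.1,0,5.7,0],
    [4,-0.1,0,5.7,0]
  ]
}}

```text
time: 47.05
tool_pos: [0.6408, -0.2298, 0.0333]
tcp_rot: [3.127, -0.307, 0.0]
wrist_force: [0.1, 0.5, -1.6]
width: 0.656
grip_force: 32.2
```

{"op": "step_arm", "data": {
  "motion": [
    [4,0,0,0.1,0],
    [4,0,0,0.1,0],
    [4,0,0,0.1,0],
    [4,0,0,0.1,0]
  ]
}}

```text
time: 47.45
tool_pos: [0.6409, -0.2299, 0.0325]
tcp_rot: [3.126, -0.307, 0.001]
wrist_force: [-0.1, 1.0, -0.2]
width: 0.663
grip_force: 32.1
```

Contact shows in the wrist force, which rose from −1.6 to −0.2 N. Releasing now.

{"op": "step_arm", "data": {
  "motion": [
    [4,0,0,0.1,0],
    [4,0,0,0.1,0],
    [5.8,0,0,0.1,0],
    [6.4,0,0,0.1,0],
    [7,0,0,0.1,0],
    [7.7,0,0,0.1,0],
    [8.5,0,0,0.1,0],
    [8.5,0,0,0.1,0],
    [8.5,0,0,-0.5,0],
    [8.5,0,0,-2,0],
    [8.5,0,0,-4.5,0],
    [8.5,0,0,-8,0],
    [8.5,0,0,-11,0],
    [8.5,0,0,-14,0],
    [8.5,0,0,-17,0],
    [8.5,0,0,-20,0],
    [8.5,0,0,-20,0],
    [8.5,0,0,-20,0]
  ]
}}

```text
time: 49.25
tool_pos: [0.6415, -0.2302, 0.2349]
tcp_rot: [3.125, -0.307, 0.006]
wrist_force: [-0.6, 0.2, -0.6]
width: 0.994
grip_force: 0.0
```

{"op": "step_arm", "data": {
  "motion": [
    [8.5,0,-1,0,0],
    [8.5,0,-3,0,0],
    [8.5,0,-6,0,0],
    [8.5,0,-10,0,0],
    [8.5,0,-14,0,0],
    [8.5,0,-18,0,0],
    [8.5,0,-22,0,0],
    [8.5,0,-25,0,0],
    [8.5,0,-27,0,0],
    [8.5,0,-28,0,0],
    [8.5,0,-28,0,0],
    [8.5,0,-28,0,0],
    [8.5,0,-28,0,0],
    [8.5,0,-28,0,0]
  ]
}}

```text
time: 50.65
tool_pos: [0.6952, 0.0433, 0.2324]
tcp_rot: [3.126, -0.31, 0.0]
wrist_force: [0.6, 0.2, 0.2]
width: 0.997
grip_force: 0.0
```

```bash
python3 -c "
from h import *
im,d,P=shot('top','t7')
c,s=np.cos(RY),np.sin(RY)
for h,i in((.074,-.108),(.092,-.036),(.068,.036),(.078,.108)):
  p=pt(RC,RY,i); m=(d>0)&(abs(P[...,2]-h)<.006)&(np.hypot(P[...,0]-p[0],P[...,1]-p[1])<.04);q=P[m]
  if len(q)<9: print(i,len(q));continue
  cc,r=cv2.minEnclosingCircle((q[:,:2]*1000).astype(np.float32)); e=np.array(cc)-p*1000
  print(i,len(q),'err along/across',(c*e[0]+s*e[1]).round(1),(-s*e[0]+c*e[1]).round(1),'r',round(r,1),'z',np.percentile(q[:,2],[10,50,90]).round(4))
a=cv2.resize(im[130:290,400:490,::-1],None,fx=3,fy=3)
im,d,P=shot('side','s7');b=cv2.resize(im[110:270,290:490,::-1],None,fx=3,fy=3)
cv2.imwrite('pics/fin.png',np.hstack([b,a])[:,:800]);print(bot.read_state()['tool_pos'])"
```

```text
-0.108 0
-0.036 0
0.036 0
0.108 0
[0.69522435 0.04366068 0.23244667]
```

View pics/fin.png

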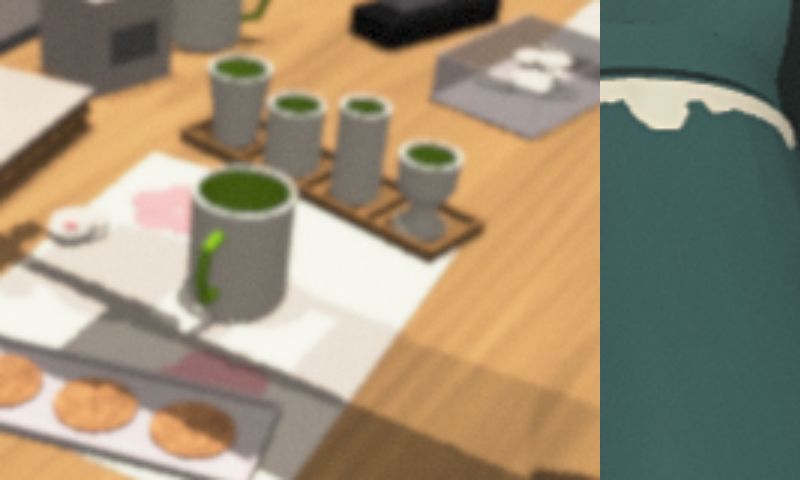

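The side view shows all four cups upright in their pockets: cone (240,100), straight (297,135), tall (362,150) and goblet (430,190). The arm blocks the top camera, so I'll run one side-depth check and then hand in.

```bash
python3 -c "
from h import *
d=np.load('pics/s7.npy');P=cloud('side',d);c,s=np.cos(RY),np.sin(RY);ok=True
for h,i in((.074,-.108),(.092,-.036),(.068,.036),(.078,.108)):
  p=pt(RC,RY,i); m=(d>0)&(abs(P[...,2]-h)<.006)&(np.hypot(P[...,0]-p[0],P[...,1]-p[1])<.04);q=P[m]
  cc,r=cv2.minEnclosingCircle((q[:,:2]*1000).astype(np.float32)); e=np.array(cc)-p*1000
  u=(c*e[0]+s*e[1]);v=(-s*e[0]+c*e[1]);ok&=abs(u)<9 and abs(v)<9;print(i,len(q),u.round(1),v.round(1),round(r,1))
if ok: print(bot.finish_job())"
```

```text
-0.108 86 -3.1 1.7 26.8
-0.036 63 -3.3 -0.6 22.1
0.036 68 4.7 2.6 35.1
0.108 62 -4.6 1.9 31.2
the job is handed in; nothing more can be done
None
```

All four cups are standing upright in the rack in reverse order, nearest pocket to farthest: goblet, tall, straight, cone. My last check put each cup within about 5 mm of its pocket's centre, and I handed the job in at about 51 s; the hand-in returned no verdict.

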